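# Turn a circuit board over against the edge of a soldering plate

### The arm

A 6-joint arm with a two-finger parallel gripper is mounted at the origin on the work surface. World frame = base frame: x ahead of the robot, y to its left, z up, the work surface at z = 0. Lengths are in mm, angles in rad, forces in N, time in s.
With the tool pointing down it reaches from about 400 to 925 mm from the base axis. Payload 12.5 kg.
Tool frame: the origin (TCP) lies at the centre of the arm's flange, where the gripper is bolted on; the fingertips stand 190 mm ahead of it and the grasp point (between the pads) lies 171 mm ahead of it; z points along the fingers, y is the line along which they close (so a half turn about z gives the same grasp; the last joint's range is limited). The gripper opens to 95 mm and grips with 3 to 60 N. Pads are 20 mm wide; open, the fingers measure 119 mm over their backs; the gripper's body (75 mm by 180 mm) begins 59 mm behind the grasp point.
Start: joints at [-0.106, 0.491, 1.559, -0, 1.092, -0.106], TCP at [625, 0.023, 404.761] pointing down, gripper open.
Joint ranges: [-3.1, 3.1], [-0.84, 2.19], [0.05, 2.79], [-1.13, 4.28], [0.06, 2.93], [-2.69, 2.69]. Speed limits (rad/s): [2.22, 2.22, 2.79, 3.14, 3.14, 3.14].

### API

Orientations are given as [roll, pitch, yaw] about the fixed x, y, z axes, in that order (R = Rz(yaw) Ry(pitch) Rx(roll)).
In Python, from cell import env, read_camera, search_frame, cut_out gives the robot as it stands. The module is installed in compiled form; this text tells all that it offers.
- The arm moves only by the tool move_arm, never from a script. Its argument "commands" is a list of rows, each a list of 3 entries, a list of its own where there are three numbers: the shift along the world's x, y, z normalised to -1 to 1, where 1 is 0.03 m, then the turn about the world's z normalised to -1 to 1, where 1 is 0.08 rad, then the opening, from -1 (shut) to 1 (fully open), so that 0 is half open. A call has 1 to 20 rows; each row shifts and turns the commanded pose from where the row before left it; what a row does not reach is not made up. A row lasts 1/12 s, in which the tool goes at most 41.7 mm and 7.16 degrees, less where a joint would pass 70% of its speed; a pose out of reach is approached as far as the arm can. A call with a number of a shift or a turn outside -1 to 1 is refused whole. A call with a gripper value outside its range is refused whole. The fingers move at their own pace and stop on an object; the grip force is fixed at half the most. Time passes only in rows, so rows that do not move let the fingers close. It gives the time, the measured TCP pose, the force, the opening and the grip force at its end, in the units of the state.
- env.state(): the state, without advancing time (a new reading comes with each control period).
- read_camera(name): name is "scene" or "side" or "wrist"; returns a dict with "image" (384x512x3 uint8, red, green, blue), "fx", "fy", "cx", "cy" (pixels), "D" ([k1, k2, p1, p2, k3] as OpenCV has them; the pictures are not rectified), "rvec" (rotation vector, rad) and "tvec" (3), from world to camera coordinates, as OpenCV has them. Camera axes: x right, y down, z forward; pixel columns grow to the right and rows downward; lengths in mm; the calibration is good to about 2 mm. A picture is of the moment at which its call begins. There is no depth.
- env.job_done(): hands the job in; it is judged then, once.
Trained networks look in a picture, given as the dict that the camera call returned (one of the last four; its "shot" number tells which), for a name from the list of things; names that differ only in an ending like _2 or _b are one class to them, and where a whole thing is asked for, a point or a joint stands for the part that bears it (a point fixed in the world has none). Each returns a list of dicts, best first, with "confidence" (0 to 1); they miss things now and then, are a little off and sometimes report something else, mostly with a low value. They report only what shows in the picture. A call takes as long as a camera call.
- search_frame(thing, picture): "at" ([column, row] in pixels, amid what is visible of it).
- cut_out(thing, picture): "region" (384x512 bool, what is visible of it) and "at" ([column, row] in pixels, amid what is visible of it).
The state is a dict: "t": time; "joints": joint angles; "qvel": joint speeds; "tau": joint torques, N m; "eef_pos": TCP position; "tcp_rot": TCP orientation; "ft_force": force on the tool from outside, world axes, zero at the start; "moment": the same for the moment, N m; "opening": opening from 0.0 (shut) to 1.0 (fully open); "grip_force": force on a finger pad.
Only numpy, scipy, OpenCV 4.12 (cv2) and the standard library are available. Lean on these libraries where they do the work, as an engineer would, in place of code of your own. Each camera call takes 0.05 s, during which the arm holds its last target. There are 200 camera calls.

### The job

Turn the circuit board over onto the raised metal plate without picking it up: push it along the bench until its long side butts against the plate's edge, then keep pushing at its other long side so that it tips up on edge against the plate and topples over. Leave it lying face down and flat on its components on the plate, solder side up, and do not disturb the other things on the bench.

Things in the scene. Friction and masses are not known exactly. Their poses are not given: they have to be found in the camera images.
- board: Loose green circuit board, about 80 g, 100 (its x) by 64 (its y) by 3 mm, on four brass standoffs 8 mm tall, 7 mm across, axes 5 mm in from the edges. Origin: midway between their feet, 8 mm below the board's underside; z out of the component side (up at first). The components, all 12 mm high, bear it flat when upside down; they keep 18 mm off its +y edge, 5 mm off its -y edge.
- board_near (a point): Middle of the board's long -y side, the one away from the plate, at half the board's thickness, 9.5 mm above the feet. Axes as the board's. Between the standoffs the underside is free (solder dots 1 mm high): a gap 83 mm wide and 8 mm high.
- board_far (a point): Middle of the board's long +y side, 9.5 mm above the feet. Axes as the board's. At the start this side faces the plate, about 30 to 70 mm from it, turned up to 0.2 rad from parallel.
- plate: Raised aluminium plate fixed to the bench, 180 mm (its x) by 120 mm (its y) by 15 mm high, with square upright sides and a flat top. Origin: centre of its underside, on the bench. Its -y side faces the board.
- plate_edge (a point): Middle of the top edge of the plate's -y side: the edge that the board is tipped against, 15 mm above the bench. Axes as the plate's; its +y points from the board into the plate.
- flux: Bystander: small bottle, 40 mm across, 75 mm tall, standing. Origin: centre of its underside.
- spool: Bystander: metal spool standing on its flange, 60 mm across, 42 mm tall. Origin: centre of its underside.
- driver: Bystander: screwdriver lying on the bench beyond the plate. Origin: underside, near the middle of its length.
- bin: Bystander: small open blue bin, 90 by 120 by 45 mm. Origin: centre of its underside.

How it is judged (in metres and radians):
On the way, in this order (a step that is already met when the one before it is completed fails the run):
1. the board, still lying face up on the bench, has its long side against the plate's edge (angle between board's own z axis and vertical below 0.2 rad and y of board_far in the frame of plate_edge above -0.008 m and angle between the x axis of board and the x axis of plate, either way round below 0.15 rad), for 0.05 s.
2. it is tipped up on that side, which stays low at the plate's edge (angle between board's own z axis and vertical between 0.8 and 1.7 rad and height (world z) of board_far below 0.025 m and y of board_far in the frame of plate_edge between -0.03 and 0.03 m), for 0.05 s.
At the end, for the whole second after the job is handed in: The board lies at rest upside down on the plate, flat within 0.14 rad, on its components (its feet 34 to 42 mm above the bench, pointing up), its middle over the plate (angle between board's own z axis and vertical above 3 rad and z of board in the frame of plate between 0.034 and 0.042 m and x of board in the frame of plate between -0.09 and 0.09 m and y of board in the frame of plate between -0.06 and 0.06 m and contact force between board and plate above 0.2 N and linear speed of board below 0.02 m/s and angular speed of board below 0.2 rad/s); the robot touches nothing.
It fails at once if the board was lifted: both its long sides were more than 45 mm above the bench at once (height (world z) of each of board_far, board_near above 0.045 m).
It fails at once if a bystander was moved by more than 20 mm (distance of any of flux, spool, driver, bin from where it was at the start of the episode above 0.02 m).
It also fails if it takes over 72 s, if anything falls off the work surface, if the arm or the gripper's body presses on something with over 40 N, if the wrist force passes 120 N, or if a joint passes its speed limit or range.

## Working session

There is one attempt and no reset: what is moved stays moved. The work goes in short steps, Python scripts to look and compute and a tool call to move; the robot and the scene stay as the last step left them, time stands still between calls to the robot, and variables do not carry over. Pictures are saved under pics/ and viewed, at most 12 in all, crops included, and the job is handed in when it is done.

Besides the shell and the picture viewer there is one more tool, called after ">>>" as name(argument=value, ...), one argument or row to a line, values as JSON. move_arm: Moves the arm, as the interface text tells. Its arguments: {"type":"object","properties":{"commands":{"type":"array","items":{"type":"array"}}},"required":["commands"]}

```bash
mkdir -p pics; cat > h.py <<'E'
import numpy as np, cv2
from cell import env, read_camera, search_frame, cut_out
def save(p,n): cv2.imwrite('pics/'+n+'.png',p['image'][:,:,::-1])
def K(p): return np.array([[p['fx'],0,p['cx']],[0,p['fy'],p['cy']],[0,0,1.]])
def back(p,uv,z):
    uv=np.array(uv,float).reshape(-1,1,2)
    n=cv2.undistortPoints(uv,K(p),np.array(p['D'],float)).reshape(-1,2)
    R=cv2.Rodrigues(np.array(p['rvec'],float))[0]; t=np.array(p['tvec'],float).ravel()
    c=-R.T@t; d=np.c_[n,np.ones(len(n))]@R
    return c+d*((z-c[2])/d[:,2])[:,None]
def proj(p,X):
    return cv2.projectPoints(np.array(X,float).reshape(-1,1,3),np.array(p['rvec'],float),np.array(p['tvec'],float),K(p),np.array(p['D'],float))[0].reshape(-1,2)
def corners(m):
    c=max(cv2.findContours(m.astype(np.uint8),0,2)[0],key=cv2.contourArea)
    return c.reshape(-1,2), cv2.minAreaRect(c)
E
python3 - <<'E'
from h import *
for n in ('scene','side','wrist'):
    p=read_camera(n); save(p,n+'0')
    R=cv2.Rodrigues(np.array(p['rvec'],float))[0]; print(n,-R.T@np.array(p['tvec']).ravel(),p['fx'])
    for th in ('board','plate','flux','spool','driver','bin'):
        r=cut_out(th,p)
        for q in r[:1]:
            print(th,round(q['confidence'],2),q['at'],q['region'].sum(),back(p,q['at'],{'plate':15,'board':10}.get(th,20)).round(0))
ims=[cv2.imread(f'pics/{n}0.png') for n in('scene','side')]
print(env.state())
E
```

```text
scene [1445.97319805 -383.42995712 1091.07280535] 489.13086196832666
board 0.57 [237.2, 193.1] 565 [[556. -49.  10.]]
plate 0.85 [282.8, 183.1] 1786 [[576.  89.  15.]]
flux 0.65 [140.1, 191.2] 271 [[ 447. -311.   20.]]
spool 0.73 [249.5, 257.8] 544 [[ 786. -107.   20.]]
driver 0.83 [336.0, 170.3] 322 [[596. 257.  20.]]
bin 0.81 [154.2, 262.6] 1875 [[ 703. -341.   20.]]
side [ 357.68287675 -777.35800275  731.42393565] 390.04037018067936
board 0.9 [252.7, 211.3] 629 [[556. -55.  10.]]
plate 0.69 [240.0, 177.0] 1814 [[558.  89.  15.]]
flux 0.92 [239.7, 292.6] 501 [[ 459. -300.   20.]]
spool 0.76 [340.1, 205.3] 498 [[ 785. -108.   20.]]
driver 0.58 [224.8, 145.0] 264 [[549. 256.  20.]]
wrist [624.73991436  67.43323245 385.175227  ] 272.6951133568207
board 0.96 [208.4, 206.0] 2846 [[558. -48.  10.]]
plate 0.89 [201.7, 97.3] 13358 [[556. 100.  15.]]
flux 0.24 [213.6, 206.7] 2740 [[567. -46.  20.]]
spool 0.71 [371.2, 236.5] 341 [[793. -92.  20.]]
{'t': 1.05, 'joints': array([-1.05608659e-01,  4.90897381e-01,  1.55888498e+00,  2.32222758e-05,
        1.09169406e+00, -1.05599767e-01]), 'qvel': array([ 0.00101897,  0.00095444, -0.00059952, -0.00018992, -0.00116184,
        0.00208561]), 'tau': array([-6.18339818e-04, -6.12478137e+01, -2.58433038e+01,  6.93074777e-02,
        4.45277605e-02, -1.10471700e-05]), 'eef_pos': array([6.25004656e+02, 1.85120624e-02, 4.04767751e+02]), 'tcp_rot': array([ 3.14147489e+00, -8.24207203e-06,  1.57077673e+00]), 'ft_force': array([-0.80090548, -0.06966396,  0.13790551]), 'moment': array([-0.05059945, -0.00141316,  0.00270166]), 'grip_force': 0.0, 'opening': 0.9971684951988102}
```

View pics/scene0.png

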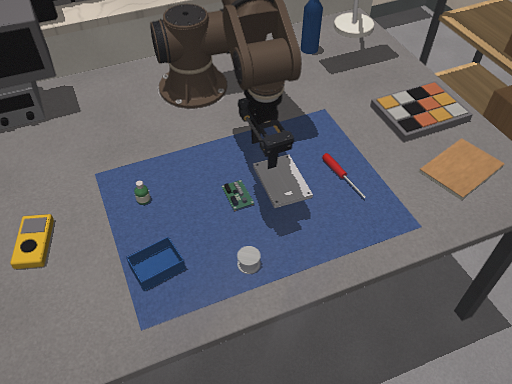

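View pics/wrist0.png

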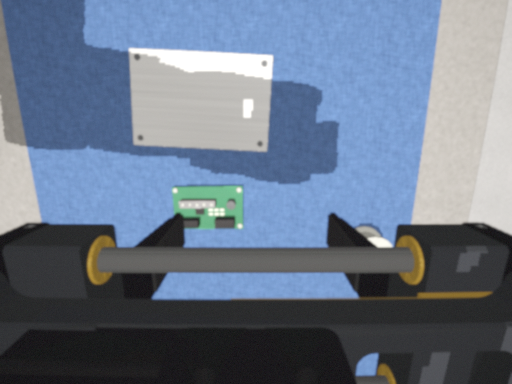

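Scene view: the board is at (237,193) and the plate at (283,183). The wrist view shows the board at (208,206), parallel to the plate at (202,97), with the near side toward the robot's right (−y). Next I'll fit the rectangles in world coordinates.

```bash
cat >> h.py <<'E'
def rect(p,th,z):
    q=cut_out(th,p)[0]; c,_=corners(q['region'])
    w=back(p,c,z)[:,:2].astype(np.float32); r=cv2.minAreaRect(w)
    return q['confidence'],r,cv2.boxPoints(r).round(1)
E
python3 - <<'E'
from h import *
for n in('wrist','side'):
    p=read_camera(n)
    for t,z in(('board',11),('plate',15)): print(n,t,*rect(p,t,z))
E
```

```text
Traceback (most recent call last):
  File "h.py", line 17, in rect
    q=cut_out(th,p)[0]; c,_=corners(q['region'])
      ~~~~~~~~~~~~~^^^
IndexError: list index out of range
```

```bash
python3 - <<'E'
from h import *
for n in('wrist','wrist','side'):
    p=read_camera(n)
    for t,z in(('board',11),('plate',15)):
        try: print(n,t,*rect(p,t,z))
        except IndexError: print('miss')
E
```

```text
wrist board 0.98 ((556.6734619140625, -50.26314163208008), (101.5592269897461, 63.232242584228516), 0.05638812109827995) [[505.9 -18.7]
 [505.9 -81.9]
 [607.5 -81.8]
 [607.4 -18.6]]
wrist plate 0.78 ((553.5440673828125, 95.085205078125), (122.44772338867188, 183.17239379882812), 87.29865264892578) [[459.2  38.2]
 [642.1  29.6]
 [647.9 151.9]
 [464.9 160.6]]
wrist board 0.76 ((556.2989501953125, -50.371028900146484), (66.23172760009766, 103.25302124023438), 89.98658752441406) [[504.7 -83.5]
 [607.9 -83.5]
 [607.9 -17.3]
 [504.7 -17.2]]
wrist plate 0.83 ((553.6853637695312, 95.05880737304688), (120.29114532470703, 180.83937072753906), 87.26798248291016) [[460.5  39.3]
 [641.1  30.7]
 [646.9 150.8]
 [466.2 159.4]]
side board 0.85 ((556.1610717773438, -51.400150299072266), (70.5982666015625, 101.5838851928711), 89.28783416748047) [[504.9 -86.1]
 [606.5 -87.3]
 [607.4 -16.7]
 [505.8 -15.5]]
side plate 0.8 ((550.772705078125, 89.64688110351562), (136.15843200683594, 181.80792236328125), 87.03170013427734) [[456.5  26.4]
 [638.   17. ]
 [645.1 152.9]
 [463.5 162.3]]
```

>>> move_arm(
  commands=[
    [[-0.46, -0.867, 0], -0.2, -0.4],
    [[-0.46, -0.867, 0], -0.2, -0.4],
    [[-0.46, -0.867, 0], -0.2, -0.4],
    [[-0.46, -0.867, 0], 0, -0.4],
    [[-0.46, -0.867, 0], 0, -0.4],
    [[0, 0, -1], 0, -0.4],
    [[0, 0, -1], 0, -0.4],
    [[0, 0, -1], 0, -0.4],
    [[0, 0, -1], 0, -0.4],
    [[0, 0, -1], 0, -0.4],
    [[0, 0, -1], 0, -0.4],
    [[0, 0, -0.7], 0, -0.4],
    [[0, 0, 0], 0, -0.4],
    [[0, 0, 0], 0, -0.4],
  ],
)

```text
t: 2.77
eef_pos: [556.1, -130.1, 203.4]
tcp_rot: [-3.14, -0.001, 1.523]
ft_force: [-0.1, -0.0, 0.5]
opening: 0.299
grip_force: 0.0
```

```bash
python3 - <<'E'
from h import *
p=read_camera('wrist'); save(p,'w1'); 
for t,z in(('board',11),('plate',15)):
    try: print(t,*rect(p,t,z))
    except IndexError: print('miss')
p=read_camera('side'); cv2.imwrite('pics/s1.png',cv2.resize(p['image'][130:260,170:340,::-1],None,fx=4,fy=4,interpolation=3))
E
```

```text
board 0.9 ((556.5180053710938, -50.34407424926758), (100.04578399658203, 63.99388885498047), 0.5817621350288391) [[506.2 -18.9]
 [506.8 -82.8]
 [606.9 -81.8]
 [606.2 -17.8]]
miss
```

View pics/s1.png

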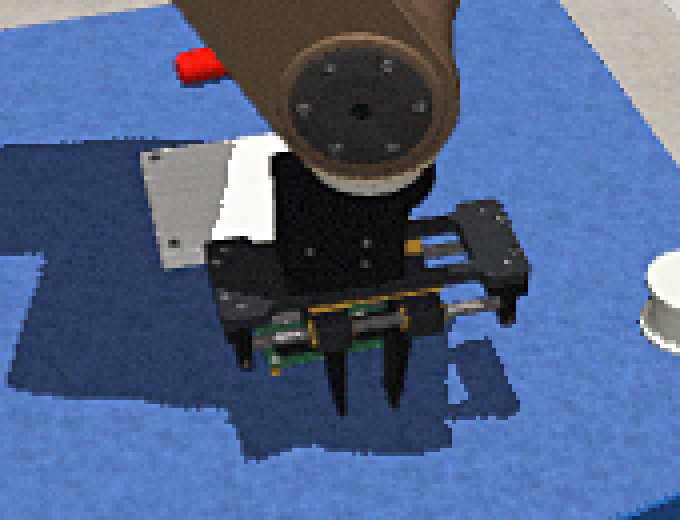

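View pics/w1.png

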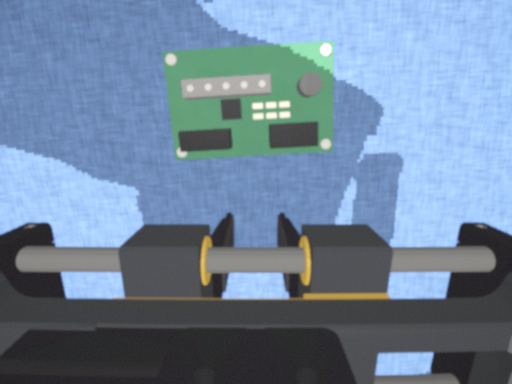

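The wrist view shows the board square ahead between the fingers; the side view shows the fingers clear of everything. I'll lower and push.

>>> move_arm(
  commands=[
    [[0, 0.2, -0.35], 0, -0.4],
    [[0.02, 0.5, 0], 0, -0.4],
    [[0.02, 0.3, 0], 0, -0.4],
    [[0.01, 0.2, 0], 0, -0.4],
    [[0.01, 0.2, 0], 0, -0.4],
    [[0.01, 0.2, 0], 0, -0.4],
    [[0.01, 0.2, 0], 0, -0.4],
    [[0.01, 0.2, 0], 0, -0.4],
    [[0.01, 0.2, 0], 0, -0.4],
    [[0.01, 0.2, 0], 0, -0.4],
    [[0, 0, 0], 0, -0.4],
  ],
)

```text
t: 3.88
eef_pos: [559.3, -57.0, 193.3]
tcp_rot: [-3.142, -0.0, 1.524]
ft_force: [-0.3, 0.2, -0.1]
opening: 0.299
grip_force: 0.0
```

```bash
python3 - <<'E'
from h import *
p=read_camera('wrist'); save(p,'w2')
for t,z in(('board',11),('plate',15)):
    try: print(t,*rect(p,t,z))
    except IndexError: print('miss')
s=env.state(); print(s['eef_pos'],s['ft_force'])
E
```

```text
board 0.73 ((560.5156860351562, -13.47043228149414), (63.35042953491211, 100.13497924804688), 87.3013916015625) [[509.  -42.8]
 [609.  -47.5]
 [612.   15.8]
 [512.   20.5]]
plate 0.76 ((551.2245483398438, 53.27528381347656), (40.90001678466797, 180.43724060058594), 87.13695526123047) [[460.1  37.4]
 [640.3  28.3]
 [642.4  69.2]
 [462.1  78.2]]
[559.30773637 -58.03136351 193.23111337] [-0.09253716 -0.82357442 -0.28003107]
```

View pics/w2.png

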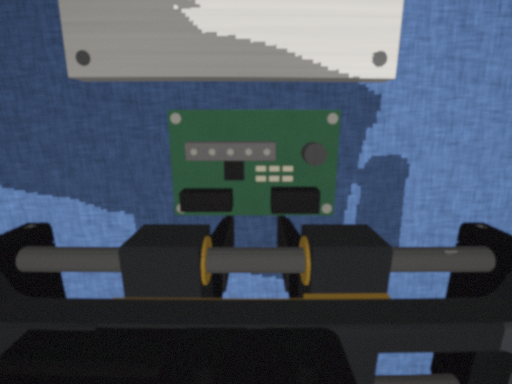

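Board is now parallel to the plate (wrist picture: far edge row ~108, plate edge row ~78), with about 14 mm to go.

>>> move_arm(
  commands=[
    [[0.01, 0.15, 0], 0, -0.4],
    [[0.01, 0.13, 0], 0, -0.4],
    [[0, 0.1, 0], 0, -0.4],
    [[0, 0.07, 0], 0, -0.4],
    [[0, 0.03, 0], 0, -0.4],
    [[0, 0, 0], 0, -0.4],
  ],
)

```text
t: 4.53
eef_pos: [559.9, -43.4, 193.3]
tcp_rot: [3.142, -0.0, 1.523]
ft_force: [0.7, 0.7, 0.0]
opening: 0.302
grip_force: 0.0
```

>>> move_arm(
  commands=[
    [[0, 0.04, 0], 0, -0.4],
    [[0, 0.04, 0], 0, -0.4],
    [[0, 0, 0], 0, -0.4],
  ],
)

```text
t: 4.78
eef_pos: [559.9, -41.1, 193.3]
tcp_rot: [3.142, 0.0, 1.523]
ft_force: [-0.6, 0.1, 0.0]
opening: 0.302
grip_force: 0.0
```

```bash
python3 - <<'E'
from h import *
p=read_camera('wrist'); save(p,'w3')
for t,z in(('board',11),('plate',15)):
    try: print(t,*rect(p,t,z))
    except IndexError: print('miss')
s=env.state(); print(s['eef_pos'],s['ft_force'],s['moment'])
E
```

```text
board 0.95 ((560.6802978515625, 1.5114898681640625), (64.0953598022461, 100.84483337402344), 87.26545715332031) [[508.8 -28.1]
 [609.5 -32.9]
 [612.6  31.1]
 [511.8  35.9]]
plate 0.71 ((551.8275756835938, 61.77360153198242), (55.64931106567383, 180.6425323486328), 87.10332489013672) [[460.2  38.5]
 [640.6  29.4]
 [643.4  85. ]
 [463.   94.1]]
[559.89634766 -41.23943744 193.27123071] [-0.19373898  0.394224   -0.92181967] [-0.04555312  0.00421771 -0.00559566]
```

>>> move_arm(
  commands=[
    [[0, 0.04, 0], 0, -0.4],
    [[0, 0.03, 0], 0, -0.4],
    [[0, 0, 0], 0, -0.4],
  ],
)

```text
t: 5.18
eef_pos: [559.8, -39.5, 193.3]
tcp_rot: [-3.142, 0.001, 1.523]
ft_force: [-1.2, -5.8, 0.2]
opening: 0.297
grip_force: 3.4
```

>>> move_arm(
  commands=[
    [[0, 0.01, 0.07], 0, -0.4],
    [[0, 0.01, 0.07], 0, -0.4],
    [[0, 0.01, 0.07], 0, -0.4],
    [[0, 0.01, 0.07], 0, -0.4],
    [[0, 0, 0], 0, -0.4],
  ],
)

```text
t: 5.6
eef_pos: [559.9, -38.8, 202.0]
tcp_rot: [3.141, 0.001, 1.523]
ft_force: [-2.5, -9.9, 0.6]
opening: 0.3
grip_force: 5.4
```

```bash
python3 - <<'E'
from h import *
p=read_camera('wrist'); save(p,'w4'); 
q=read_camera('side'); save(q,'s4')
a=cv2.resize(p['image'][60:300,130:390],None,fx=2,fy=2,interpolation=3)
b=cv2.resize(q['image'][150:250,200:300],(280,480)[::1],interpolation=3)
cv2.imwrite('pics/c4.png',np.hstack([a,b])[:,:,::-1])
for t,z in(('board',11),('plate',15)):
    try: print(t,*rect(p,t,z))
    except IndexError: print('miss')
s=env.state(); print(s['eef_pos'],s['ft_force'],s['moment'])
E
```

```text
board 0.67 ((560.7676391601562, 1.398468017578125), (67.08731079101562, 105.46308898925781), 87.27262878417969) [[506.5 -29.6]
 [611.8 -34.6]
 [615.   32.4]
 [509.7  37.4]]
plate 0.88 ((551.8086547851562, 64.68925476074219), (60.75999069213867, 180.55975341796875), 87.13280487060547) [[460.1  38.9]
 [640.5  29.8]
 [643.5  90.5]
 [463.2  99.5]]
[559.85069752 -38.81488531 201.77547556] [ -1.90258788 -10.7039868    0.01977277] [-1.89845732  0.35584214 -0.03793287]
```

View pics/c4.png

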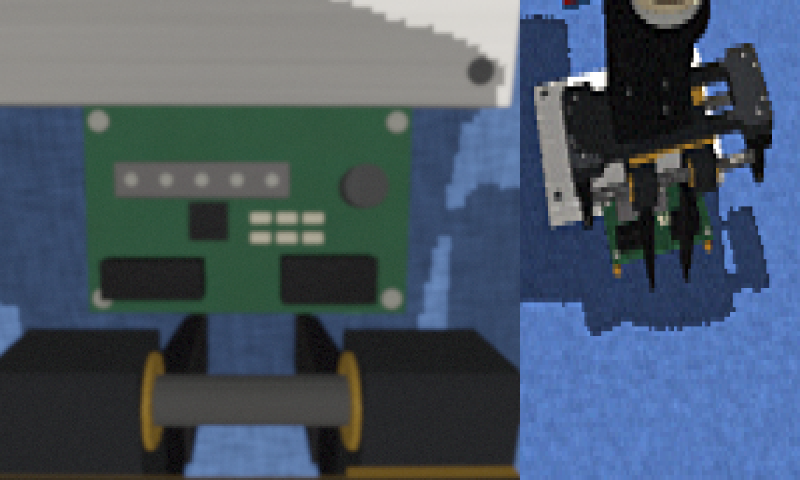

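```bash
cat >> h.py <<'E'
def pose(p):
    """board corner heights by PnP on the quad of its outline"""
    q=cut_out('board',p)[0]; m=q['region'].astype(np.uint8)
    g=cv2.cvtColor(p['image'],cv2.COLOR_RGB2HSV); 
    c=max(cv2.findContours(m,0,1)[0],key=cv2.contourArea); h=cv2.convexHull(c)
    for e in np.arange(1,15,.5):
        a=cv2.approxPolyDP(h,e,True).reshape(-1,2).astype(float)
        if len(a)<=4: break
    a+=.0
    a=a[np.argsort(np.arctan2(*(a-a.mean(0)).T[::-1]))]   # image: TL,TR,BR,BL
    X=np.array([[-50,32,0],[50,32,0],[50,-32,0],[-50,-32,0.]])
    R=cv2.Rodrigues(np.array(p['rvec'],float))[0]; t=np.array(p['tvec'],float).reshape(3,1)
    ok,rs,ts,er=cv2.solvePnPGeneric(X,a,K(p),np.array(p['D'],float),flags=cv2.SOLVEPNP_IPPE)
    print(a.tolist())
    for r,s,e in zip(rs,ts,er):
        B=cv2.Rodrigues(r)[0]; W=(R.T@(B@X.T+s-t)).T
        print('err',e,'z axis',(R.T@B)[:,2].round(2)); print(W.round(1).tolist())
E
python3 - <<'E'
from h import *
p=read_camera('wrist'); pose(p)
E
```

```text
[[171.0, 114.0], [334.0, 115.0], [333.0, 214.0], [175.0, 215.0]]
err [2.61006974] z axis [0.07 0.39 0.92]
[[512.6, 36.6, 4.2], [612.3, 30.9, -1.5], [610.4, -27.9, 23.7], [510.8, -22.2, 29.4]]
err [2.87460732] z axis [-0.05 -0.1   0.99]
[[511.1, 35.3, 15.0], [610.8, 31.4, 20.1], [608.6, -32.3, 13.6], [508.8, -28.3, 8.5]]
```

```bash
cat >> h.py <<'E'
from scipy.optimize import least_squares
def fit(p,a=None):
    if a is None:
        q=cut_out('board',p)[0]; c=max(cv2.findContours(q['region'].astype(np.uint8),0,1)[0],key=cv2.contourArea)
        h=cv2.convexHull(c)
        for e in np.arange(1,15,.5):
            a=cv2.approxPolyDP(h,e,True).reshape(-1,2).astype(float)
            if len(a)<=4: break
        a=a[np.argsort(np.arctan2(*(a-a.mean(0)).T[::-1]))]
    def W(v):
        x,y,zf,zn,yaw=v; s=np.clip((zn-zf)/64,-1,1); cc=np.sqrt(1-s*s)
        Q=np.array([[-50,0,zf],[50,0,zf],[50,-64*cc,zn],[-50,-64*cc,zn]])
        c,d=np.cos(yaw),np.sin(yaw); Q[:,:2]=Q[:,:2]@np.array([[c,d],[-d,c]]); return Q+[x,y,0]
    r=least_squares(lambda v:(proj(p,W(v))-a).ravel(),[560,33,11,15,-.048])
    print('x,yfar,zfar,znear,yaw',r.x.round(2),'rms',np.sqrt(np.mean(r.fun**2)).round(2))
E
python3 - <<'E'
from h import *
p=read_camera('wrist'); fit(p); p2=read_camera('wrist'); fit(p2)
s=env.state(); print(s['eef_pos'],s['ft_force'],s['moment'])
w3=cv2.imread('pics/w3.png')
cv2.imwrite('pics/w34.png',np.hstack([w3[60:260,130:390],cv2.imread('pics/w4.png')[60:260,130:390]]).repeat(1,0))
E
```

```text
x,yfar,zfar,znear,yaw [ 5.623e+02  3.426e+01  9.080e+00  1.664e+01 -4.000e-02] rms 0.76
x,yfar,zfar,znear,yaw [ 5.6221e+02  3.4060e+01  9.5200e+00  1.6070e+01 -6.0000e-02] rms 0.46
[559.86233367 -38.79183423 201.75950689] [ -2.36102634 -10.16468805  -0.10191401] [-1.87195326  0.37406901  0.02001182]
```

View pics/w34.png

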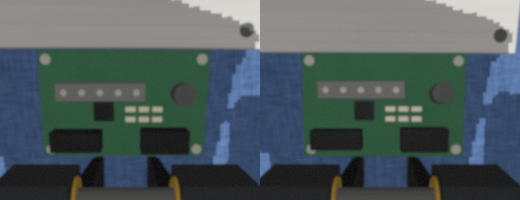

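Fitting confirms the near edge rising (far ≈9 mm, near ≈16 mm) while the far side holds. I'll continue along the arc.

>>> move_arm(
  commands=[
    [[0, 0.015, 0.08], 0, -0.4],
    [[0, 0.02, 0.08], 0, -0.4],
    [[0, 0.025, 0.08], 0, -0.4],
    [[0, 0.03, 0.08], 0, -0.4],
    [[0, 0, 0], 0, -0.4],
  ],
)

```text
t: 6.52
eef_pos: [560.0, -36.4, 212.0]
tcp_rot: [3.141, 0.002, 1.523]
ft_force: [-2.7, -14.6, 3.6]
opening: 0.303
grip_force: 7.4
```

```bash
python3 - <<'E'
from h import *
for i in range(2): p=read_camera('wrist'); fit(p)
s=env.state(); print(s['eef_pos'],s['ft_force'],s['moment'])
E
```

```text
x,yfar,zfar,znear,yaw [ 5.6196e+02  3.4170e+01  7.1200e+00  2.7990e+01 -4.0000e-02] rms 0.47
x,yfar,zfar,znear,yaw [ 5.6215e+02  3.4200e+01  6.6900e+00  2.5600e+01 -6.0000e-02] rms 0.25
[559.94083079 -36.47849212 211.65398798] [ -4.31185037 -14.4753607    5.06210218] [-2.6805914   0.47274447  0.04077314]
```

>>> move_arm(
  commands=[
    [[0, 0.03, 0.1], 0, -0.4],
    [[0, 0.037, 0.1], 0, -0.4],
    [[0, 0.045, 0.1], 0, -0.4],
    [[0, 0.052, 0.1], 0, -0.4],
    [[0, 0, 0], 0, -0.4],
  ],
)

```text
t: 7.13
eef_pos: [560.1, -31.2, 224.4]
tcp_rot: [3.14, 0.002, 1.523]
ft_force: [-3.2, -12.5, 8.4]
opening: 0.298
grip_force: 6.4
```

```bash
python3 - <<'E'
from h import *
for i in range(2): p=read_camera('wrist'); fit(p)
s=env.state(); print(s['eef_pos'],s['ft_force'],s['moment'])
E
```

```text
x,yfar,zfar,znear,yaw [ 5.6243e+02  3.4230e+01  5.5800e+00  3.7180e+01 -5.0000e-02] rms 0.22
x,yfar,zfar,znear,yaw [ 5.6185e+02  3.3700e+01  2.7900e+00  3.6650e+01 -4.0000e-02] rms 0.33
[560.10730821 -31.41131375 224.08566909] [ -2.45171931 -13.08376454   7.77154714] [-2.26140845  0.41804897 -0.008907  ]
```

>>> move_arm(
  commands=[
    [[0, 0.058, 0.087], 0, -0.4],
    [[0, 0.063, 0.085], 0, -0.4],
    [[0, 0.07, 0.082], 0, -0.4],
    [[0, 0.077, 0.08], 0, -0.4],
  ],
)

```text
t: 7.67
eef_pos: [560.2, -22.9, 234.0]
tcp_rot: [3.14, 0.001, 1.522]
ft_force: [-0.6, -0.1, 1.0]
opening: 0.298
grip_force: 0.6
```

```bash
python3 - <<'E'
from h import *
for i in range(2): p=read_camera('wrist'); fit(p)
s=env.state(); print(s['eef_pos'],s['ft_force'],s['moment'])
E
```

```text
x,yfar,zfar,znear,yaw [ 5.6284e+02  3.3690e+01  3.4000e+00  4.7990e+01 -6.0000e-02] rms 0.38
x,yfar,zfar,znear,yaw [ 5.6255e+02  3.2700e+01  3.2700e+00  5.0070e+01 -6.0000e-02] rms 0.32
[559.87185385 -22.18092684 233.21819764] [-0.07699122 -0.7534167   0.42134132] [-0.1652536  -0.02966659 -0.02293862]
```

>>> move_arm(
  commands=[
    [[0, 0.11, 0.07], 0, -0.4],
    [[0, 0.12, 0.07], 0, -0.4],
    [[0, 0.13, 0.06], 0, -0.4],
    [[0, 0.13, 0.05], 0, -0.4],
    [[0, 0.13, 0.04], 0, -0.4],
    [[0, 0.13, 0.03], 0, -0.4],
    [[0, 0, 0], 0, -0.4],
  ],
)

```text
t: 8.45
eef_pos: [559.8, 1.1, 243.0]
tcp_rot: [3.141, -0.0, 1.524]
ft_force: [0.7, -0.2, 0.2]
opening: 0.302
grip_force: 0.0
```

```bash
python3 - <<'E'
from h import *
p=read_camera('wrist'); q=read_camera('side'); c=read_camera('scene')
f=lambda i,w:cv2.resize(i,w,interpolation=3)
cv2.imwrite('pics/c5.png',np.hstack([f(p['image'],(400,300)),f(q['image'][140:240,190:320],(400,300))])[:,:,::-1])
s=env.state(); print(s['eef_pos'],s['ft_force'],s['moment'])
E
```

```text
[5.59880676e+02 3.14723453e-01 2.42818743e+02] [-0.68483277  0.39591001  0.40210964] [ 0.00987572  0.04058509 -0.03775298]
```

View pics/c5.png

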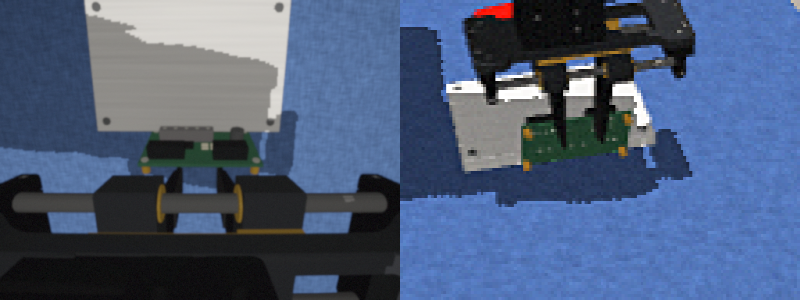

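The board is standing at about 65° with its far edge low at the plate (side view: board at 575,140 against the plate edge). Continuing to topple it.

>>> move_arm(
  commands=[
    [[0, 0.13, 0.03], 0, -0.4],
    [[0, 0.13, 0.03], 0, -0.4],
    [[0, 0.13, 0.02], 0, -0.4],
    [[0, 0.13, 0.02], 0, -0.4],
    [[0, 0.13, 0], 0, -0.4],
    [[0, 0.13, 0], 0, -0.4],
    [[0, 0.13, 0], 0, -0.4],
    [[0, 0.13, 0], 0, -0.4],
    [[0, 0.13, 0], 0, -0.4],
    [[0, 0, 0], 0, -0.4],
  ],
)

```text
t: 9.43
eef_pos: [559.9, 36.0, 245.9]
tcp_rot: [3.142, -0.0, 1.523]
ft_force: [0.2, 0.1, 0.5]
opening: 0.301
grip_force: 0.0
```

```bash
python3 - <<'E'
from h import *
p=read_camera('wrist'); q=read_camera('side')
f=lambda i,w:cv2.resize(i,w,interpolation=3)
cv2.imwrite('pics/c6.png',np.hstack([f(p['image'],(400,300)),f(q['image'][140:240,190:320],(400,300))])[:,:,::-1])
s=env.state(); print(s['eef_pos'],s['ft_force'],s['moment'])
E
```

```text
[559.89507894  35.48777536 245.86757359] [-0.23832309  0.05529014 -0.66366739] [-0.04524933  0.03252358  0.02498926]
```

View pics/c6.png

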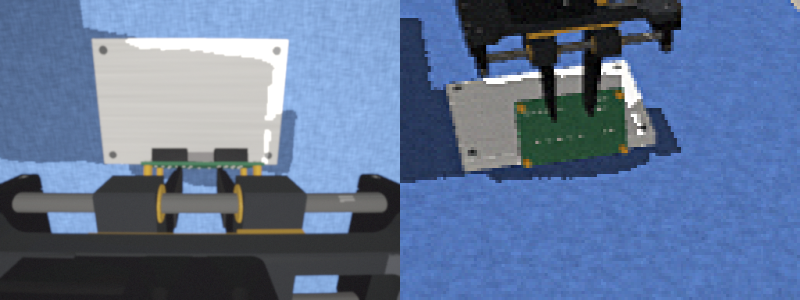

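Just past vertical: the wrist view shows the board edge-on at row ~163, standoffs toward the fingers. Pushing on.

>>> move_arm(
  commands=[
    [[0, 0.13, 0], 0, -0.4],
    [[0, 0.13, 0], 0, -0.4],
    [[0, 0.13, 0], 0, -0.4],
    [[0, 0.13, 0], 0, -0.4],
    [[0, 0.13, 0], 0, -0.4],
    [[0, 0.13, 0], 0, -0.4],
    [[0, 0.13, 0], 0, -0.4],
    [[0, 0, 0], 0, -0.4],
    [[0, 0, 0], 0, -0.4],
  ],
)

```text
t: 10.28
eef_pos: [559.9, 62.9, 245.9]
tcp_rot: [3.141, 0.0, 1.523]
ft_force: [0.1, 0.2, -0.0]
opening: 0.3
grip_force: 0.0
```

```bash
python3 - <<'E'
from h import *
p=read_camera('wrist'); q=read_camera('side')
f=lambda i,w:cv2.resize(i,w,interpolation=3)
cv2.imwrite('pics/c7.png',np.hstack([f(p['image'],(400,300)),f(q['image'][140:240,190:320],(400,300))])[:,:,::-1])
s=env.state(); print(s['eef_pos'],s['ft_force'],s['moment'])
E
```

```text
[559.89488336  62.61895879 245.87461562] [ 0.45033305 -0.37898115  1.082291  ] [-0.0162568  -0.00315821 -0.04945623]
```

View pics/c7.png

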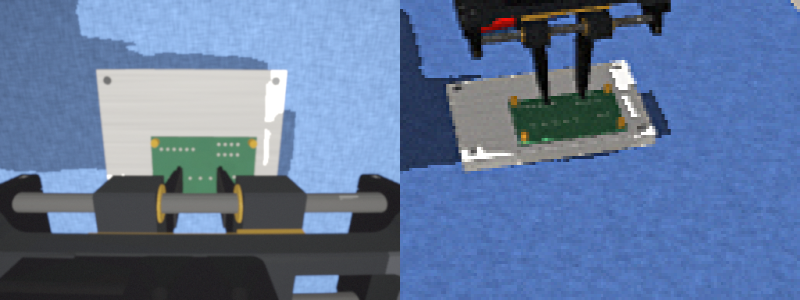

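It has toppled face down on the plate (solder side up). Retracting straight up and verifying.

>>> move_arm(
  commands=[
    [[0, 0, 0.5], 0, -0.4],
    [[0, 0, 1], 0, -0.4],
    [[0, 0, 1], 0, -0.4],
    [[0, -0.5, 1], 0, -0.4],
    [[0, -1, 1], 0, -0.4],
    [[0, -1, 0.5], 0, -0.4],
    [[0, 0, 0], 0, -0.4],
    [[0, 0, 0], 0, -0.4],
  ],
)

```text
t: 11.05
eef_pos: [559.7, -13.1, 396.2]
tcp_rot: [3.14, 0.0, 1.52]
ft_force: [-0.8, 0.1, -0.7]
opening: 0.302
grip_force: 0.0
```

```bash
python3 - <<'E'
from h import *
p=read_camera('wrist'); save(p,'w8')
for t,z in(('board',30),('plate',15)):
    try: print(t,*rect(p,t,z))
    except IndexError: print('miss')
fit(p)
q=read_camera('side'); 
for t,z in(('board',30),('plate',15)):
    try: print(t,*rect(q,t,z))
    except IndexError: print('miss')
f=lambda i,w:cv2.resize(i,w,interpolation=3)
cv2.imwrite('pics/c8.png',np.hstack([f(p['image'],(400,300)),f(q['image'][140:240,190:320],(400,300))])[:,:,::-1])
E
```

```text
board 0.91 ((564.0000610351562, 61.2495002746582), (63.06919479370117, 100.2549819946289), 87.12828063964844) [[512.4  32.3]
 [612.5  27.2]
 [615.6  90.2]
 [515.5  95.3]]
plate 0.6 ((553.6412353515625, 95.28727722167969), (119.1777114868164, 180.5665283203125), 87.1034164428711) [[460.5  40.3]
 [640.8  31.2]
 [646.8 150.2]
 [466.5 159.4]]
x,yfar,zfar,znear,yaw [ 5.663e+02  9.369e+01  1.775e+01  2.815e+01 -7.000e-02] rms 0.3
board 0.6 ((563.1468505859375, 64.02566528320312), (70.29320526123047, 99.08800506591797), 88.68640899658203) [[512.8  30. ]
 [611.9  27.8]
 [613.5  98. ]
 [514.4 100.3]]
plate 0.82 ((550.6632080078125, 88.52997589111328), (139.3415069580078, 181.94247436523438), 87.0567626953125) [[456.2  23.6]
 [637.9  14.3]
 [645.1 153.4]
 [463.4 162.8]]
```

View pics/c8.png

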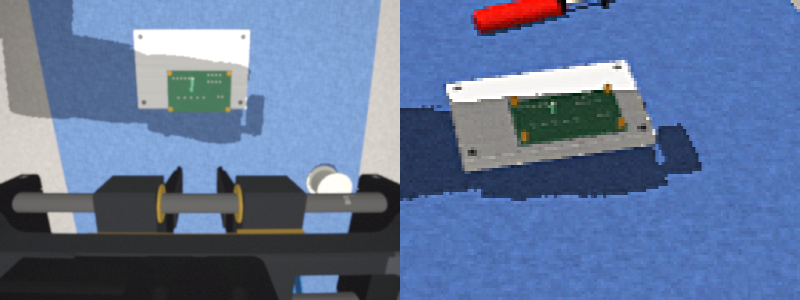

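```bash
python3 - <<'E'
from h import *
for n in ('wrist','wrist','wrist'):
    p=read_camera(n); fit(p)
s=env.state(); print(s['t'])
for n,ths in(('scene',('flux','spool','driver','bin')),('side',('flux','spool'))):
    p=read_camera(n)
    for th in ths:
        for q in cut_out(th,p)[:1]: print(n,th,q['at'])
E
```

```text
x,yfar,zfar,znear,yaw [ 5.6515e+02  9.3150e+01  1.8690e+01  2.1500e+01 -4.0000e-02] rms 0.4
x,yfar,zfar,znear,yaw [ 5.6607e+02  9.3540e+01  1.5140e+01  2.2870e+01 -6.0000e-02] rms 0.47
x,yfar,zfar,znear,yaw [ 5.6566e+02  9.2730e+01  1.5470e+01  2.3350e+01 -7.0000e-02] rms 0.44
11.7
scene flux [137.1, 192.4]
scene spool [247.3, 262.3]
scene driver [335.6, 170.4]
scene bin [155.9, 262.8]
side flux [239.6, 294.2]
side spool [341.0, 203.8]
```

>>> move_arm(
  commands=[
    [[0, -1, -1], 0, -0.4],
    [[0, -0.5, -1], 0, -0.4],
    [[0, 0, -1], 0, -0.4],
    [[0, 0, -1], 0, -0.4],
    [[0, 0, 0], 0, -0.4],
    [[0, 0, 0], 0, -0.4],
  ],
)

```text
t: 12.6
eef_pos: [560.0, -56.4, 275.4]
tcp_rot: [-3.139, -0.0, 1.523]
ft_force: [0.8, -0.2, 1.0]
opening: 0.3
grip_force: 0.0
```

```bash
python3 - <<'E'
from h import *
for i in range(3):
    p=read_camera('wrist'); fit(p)
    try: print(rect(p,'board',30)[1])
    except IndexError: pass
E
```

```text
x,yfar,zfar,znear,yaw [ 5.6578e+02  9.3900e+01  2.9080e+01  2.6600e+01 -6.0000e-02] rms 0.74
((563.3602294921875, 61.40657043457031), (66.57405090332031, 101.31293487548828), 87.20512390136719)
x,yfar,zfar,znear,yaw [ 5.6495e+02  9.5420e+01  2.4120e+01  1.9500e+01 -5.0000e-02] rms 0.23
((563.7676391601562, 61.37631607055664), (64.81578826904297, 100.2288818359375), 86.93063354492188)
x,yfar,zfar,znear,yaw [ 5.6527e+02  9.4220e+01  2.7890e+01  2.6760e+01 -7.0000e-02] rms 0.42
((563.3662719726562, 61.46254348754883), (66.4982681274414, 101.32574462890625), 86.51747131347656)
```

Up close the board measures as flat to within the fit noise, with its centre about 34 mm from the plate's centre in y. The bystanders haven't moved beyond detection noise, and the arm is clear. Handing in.

```bash
python3 -c "
from cell import env
print(env.job_done())"
```

```text
the job is handed in; nothing more can be done
None
```

The board was pushed against the plate, tipped on edge and toppled, and in the last pictures it lies solder side up on the plate, flat within measurement noise. The bystanders did not visibly move; the job is handed in, but it returned no verdict.

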